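Set out the lidded reagents in their matching trays

ROBOT

A 6-joint arm with a two-finger parallel gripper is mounted at the origin on the work surface. World frame = base frame: x ahead of the robot, y to its left, z up, the work surface at z = 0. Lengths are in m, angles in rad, forces in N, time in s.
With the tool pointing down it reaches from about 0.375 to 0.9 m from the base axis. Payload 3.1 kg.
Tool frame: the origin (TCP) lies on the centre line of the jaws, within the pads' length; the fingertips stand 14 mm ahead of it and the grasp point (between the pads) lies 5 mm behind it (env.tips_ahead is the distance from the TCP to the fingertips, in m); x points along the fingers, y is the direction in which the jaws open and shut, and the axes are right-handed (so a half turn about x gives the same grasp; the last joint's range is limited). The gripper opens to 85 mm and grips with 20 to 120 N. Pads are 22 mm wide; open, the fingers measure 114 mm over their backs; the gripper's body (76 mm by 85 mm) begins 54 mm behind the grasp point. The pads swing forward as they close: fully open they stand 13 mm farther back than shut.
Start: joints at [0.981, 0.527, 1.433, -0, 1.181, -0.178], TCP at [0.25, 0.573, 0.245] pointing down, gripper open.
Joint ranges: [-3.08, 3.08], [-0.75, 2.2], [0.22, 2.44], [-1.43, 4.57], [0, 2.65], [-2.85, 2.85]. Speed limits (rad/s): [2.79, 2.79, 3.14, 3.14, 3.14, 3.14].

INTERFACE

Orientations are given as a rotation vector (axis times angle).
In Python, from workcell import env gives the robot as it stands. The module is installed in compiled form; this text tells all that it offers.
- The arm moves only by the tool jog_arm, never from a script. Its argument "rows" is a list of rows, each an object of numbers: "x", "y", "z": the shift along the tool's x, y, z in mm; "roll": the turn about the tool's x in degrees. A call has 1 to 10 rows; each row shifts and turns the commanded pose from where the row before left it, along the tool's axes as they then stand; what a row does not reach is not made up. A row lasts 1/8 s, in which the tool goes at most 62.5 mm and 10.7 degrees, less where a joint would pass 70% of its speed; a pose out of reach is approached as far as the arm can. A call with a gripper value outside its range is refused whole. "jaw" is the opening, from 0 (shut) to 1 (fully open), set as the call begins (left out, the last holds). The fingers move at their own pace and stop on an object; "squeeze" is the grip in N (left out, the last holds). Time passes only in rows, so rows that do not move let the fingers close. It gives the time, the measured TCP pose, the force and the opening at its end, in the units of the state.
- env.get_state(): the state, without advancing time (a new reading comes with each control period).
- env.camera(name): name is "scene" or "top" or "wrist"; returns the picture (400x640x3 uint8, red, green, blue); there is no depth.
- env.camera_params(name): a dict with "fx", "fy", "cx", "cy" (pixels), "extrinsics" (4x4, takes a point from camera to world coordinates); the wrist camera has in their place "tool_from_camera" (4x4, takes a point from camera to tool coordinates, whose origin is the TCP and whose axes are the tool frame's). Camera axes: x right, y down, z forward; pixel columns grow to the right and rows downward; lengths in m; the calibration is good to about 2 mm. A picture is of the moment at which its call begins: read the wrist's pose just before it. camera_params takes no time and is no camera call.
- env.finish_job(): hands the job in, once; it reports no verdict.
Trained networks look in the newest picture that a camera, given by its name, has taken for a name from the list of things; names that differ only in an ending like _2 or _b are one class to them, and where a whole thing is asked for, a point or a joint stands for the part that bears it (a point fixed in the world has none). Each returns a list of dicts, best first, with "confidence" (0 to 1); they miss things now and then, are a little off and sometimes report something else, mostly with a low value. They report only what shows in the picture. A call takes as long as a camera call. They do not tell look-alikes from the thing itself.
- env.recognise(camera, label): "box" ([left, top, right, bottom] in pixels, round what is visible of it).
- env.trace(camera, label): "region" (400x640 bool, what is visible of it) and "box" ([left, top, right, bottom] in pixels, round what is visible of it).
The state is a dict: "clock": time; "qpos": joint angles; "qd": joint speeds; "joint_torque": joint torques, N m; "eef_pos": TCP position; "tool_rot": TCP orientation; "ft_force": force on the tool from outside, world axes, zero at the start; "wrist_torque": the same for the moment, N m; "width": finger opening in m.
Only numpy, scipy, OpenCV 4.12 (cv2) and the standard library are available. Lean on these libraries where they do the work, as an engineer would, in place of code of your own. Each camera call takes 0.05 s, during which the arm holds its last target.

TASK

Set up the reagent station on the laboratory bench: stand each of the four lidded reagent containers in the shallow tray of its own shape (large round, small round, square, oblong), in the middle and flat on the tray's floor inside the lip. Keep them upright on the way, and leave the two open, empty containers standing where they are.

Things in the scene. Friction and masses are not known exactly. Their poses are not given: they have to be found in the camera images.
- big_jar: Large round reagent jar, white plastic, diameter 60 mm, 50 mm high, closed by a black lid (diameter 54 mm, 12 mm high on top; 62 mm in all). About 0.22 kg. Stands on the bench in the row nearer the robot, like the other containers. Origin at the centre of its underside, z up.
- small_jar: Small round reagent jar, white plastic, diameter 34 mm, 44 mm high, closed by a black lid (diameter 29 mm, 12 mm high; 56 mm in all). About 0.07 kg. Origin at the centre of its underside, z up.
- square_bottle: Square reagent bottle, white plastic, 48 x 48 mm, 48 mm high, with a round black lid in the middle of its top (diameter 34 mm, 12 mm high; 60 mm in all). About 0.17 kg. x and y along its sides. Origin at the centre of its underside, z up.
- oblong_bottle: Oblong reagent bottle, white plastic, 34 mm along its x, 76 mm along its y, 48 mm high, with a round black lid (diameter 26 mm, 12 mm high; 60 mm in all) on its top, 20 mm from the middle towards its +y end. About 0.17 kg. Origin at the centre of its underside, z up.
- empty_jar: Open empty round jar without a lid: one looks into it. White plastic, diameter 60 mm, 50 mm high, wall 3 mm. To be left alone. Origin at the centre of its underside, z up.
- empty_box: Open empty square box without a lid: one looks into it. White plastic, 48 x 48 mm, 48 mm high, wall 3 mm. To be left alone. x and y along its sides. Origin at the centre of its underside, z up.
- big_round_tray: Large round shallow tray, in the row farther from the robot inside the red tape rectangle, like the other trays. Diameter 80 mm inside the lip, 88 mm outside. Fixed to the bench. Black plastic, floor 3 mm thick, lip 4 mm thick and 9 mm high above the bench. Origin at the centre of its underside, on the bench, z up.
- small_round_tray: Small round shallow tray, diameter 54 mm inside the lip, 62 mm outside. Fixed to the bench. Black plastic, floor 3 mm thick, lip 4 mm thick and 9 mm high above the bench. Origin at the centre of its underside, on the bench, z up.
- square_tray: Square shallow tray, 68 x 68 mm inside the lip, 76 x 76 mm outside, x and y along its sides. Fixed to the bench. Black plastic, floor 3 mm thick, lip 4 mm thick and 9 mm high above the bench. Origin at the centre of its underside, on the bench, z up.
- oblong_tray: Oblong shallow tray, inside the lip 54 mm along its x and 96 mm along its y, outside 62 x 104 mm. The bottle's y must lie along the tray's y, either way round. Fixed to the bench. Black plastic, floor 3 mm thick, lip 4 mm thick and 9 mm high above the bench. Origin at the centre of its underside, on the bench, z up.
Not all that is in view belongs to the job. What is shaped like the square_bottle but blue is not meant. What is shaped like the big_jar but orange is not meant.

How it is judged:
At the end, for the whole second after the job is handed in: Each lidded container stands at rest in the tray of its own shape and size: centre within 15 mm of the tray's centre, underside on the tray's floor (below 6 mm above the bench, the floor being at 3 mm), upright within 0.08 rad (horizontal distance between big_jar and big_round_tray below 0.015 m and height (world z) of each of big_jar, small_jar, square_bottle, oblong_bottle below 0.006 m and angle between each of big_jar, small_jar, square_bottle, oblong_bottle's own z axis and vertical below 0.08 rad and linear speed of each of big_jar, small_jar, square_bottle, oblong_bottle below 0.02 m/s and angular speed of each of big_jar, small_jar, square_bottle, oblong_bottle below 0.2 rad/s and horizontal distance between small_jar and small_round_tray below 0.015 m and horizontal distance between square_bottle and square_tray below 0.015 m and horizontal distance between oblong_bottle and oblong_tray below 0.015 m); the robot touches nothing.
It fails at once if a lidded container is tipped more than 35 degrees (angle between any of big_jar, small_jar, square_bottle, oblong_bottle's own z axis and vertical above 0.61 rad).
It fails at once if the empty jar is moved more than 25 mm or tipped more than 25 degrees (distance of empty_jar from where it was at the start of the episode above 0.025 m or angle between empty_jar's own z axis and vertical above 0.44 rad).
It fails at once if the empty box is moved more than 25 mm or tipped more than 25 degrees (distance of empty_box from where it was at the start of the episode above 0.025 m or angle between empty_box's own z axis and vertical above 0.44 rad).
It also fails if it takes over 90 s, if anything falls off the work surface, if the arm or the gripper's body presses on something with over 40 N, if the wrist force passes 120 N, or if a joint passes its speed limit or range.

## Working session

There is one attempt and no reset: what is moved stays moved. The work goes in short steps, Python scripts to look and compute and a tool call to move; the robot and the scene stay as the last step left them, time stands still between calls to the robot, and variables do not carry over. Pictures are saved under pics/ and viewed, and the job is handed in when it is done.

Besides the shell and the picture viewer there is one more tool, called as a command line: name --argument value ..., lists and objects as JSON in quotes. jog_arm: Moves the arm, as the interface text tells. Its arguments: {"type":"object","properties":{"rows":{"type":"array"},"jaw":{"type":"number"},"squeeze":{"type":"number"}},"required":["rows"]}

```bash
mkdir -p pics; python3 - <<'E'
from workcell import env
import cv2,json
s=env.get_state();print(s)
for n in("top","scene"):
    im=env.camera(n);cv2.imwrite(f"pics/{n}0.png",im[:,:,::-1])
    print(n,env.camera_params(n))
print(env.camera_params("wrist"))
E
```

```text
{'clock': 0.0, 'qpos': array([ 9.80546915e-01,  5.28473092e-01,  1.43385953e+00,  5.80760991e-06,
        1.18141443e+00, -1.78473448e-01]), 'qd': array([ 0.00090813, -0.00048863,  0.00064866, -0.00064564,  0.00155424,
       -0.00245782]), 'joint_torque': array([-7.84005897e-04, -4.42345476e+01, -1.78028405e+01, -7.64185984e-05,
        8.45623319e-03,  1.84853997e-05]), 'eef_pos': array([0.24972728, 0.57221269, 0.24434294]), 'tool_rot': array([ 0.32145571,  1.54737096, -0.32460831]), 'ft_force': array([-0.32066611, -1.0088595 ,  0.0403026 ]), 'wrist_torque': array([ 0.00994201, -0.02120088,  0.02253443]), 'width': 0.08524183367561348}
top {'fx': 486.96039928464694, 'fy': 486.96039928464694, 'cx': 317.3285811158962, 'cy': 199.26274609784025, 'extrinsics': array([[-0.08881457, -0.97050846,  0.22411   ,  0.19456627],
       [-0.99604629,  0.08697478, -0.01808783,  0.01181053],
       [-0.00193752, -0.2248304 , -0.97439599,  1.27666593],
       [ 0.        ,  0.        ,  0.        ,  1.        ]])}
scene {'fx': 372.19943658024994, 'fy': 372.19943658024994, 'cx': 317.43730835795986, 'cy': 199.09912856616702, 'extrinsics': array([[-0.01077022,  0.70141319, -0.71267351,  1.15508603],
       [ 0.99981003, -0.00402485, -0.0190708 ,  0.0095592 ],
       [-0.01624492, -0.71274353, -0.7012366 ,  0.71441618],
       [ 0.        ,  0.        ,  0.        ,  1.        ]])}
{'fx': 341.69178669892113, 'fy': 341.69178669892113, 'cx': 316.0497259217901, 'cy': 198.53714359539939, 'tool_from_camera': array([[ 3.72899841e-04, -3.25962335e-01,  9.45382683e-01,
        -1.29237520e-01],
       [ 9.99999352e-01,  1.13849630e-03, -1.89625612e-06,
        -5.05627374e-04],
       [-1.07569658e-03,  9.45382071e-01,  3.25962548e-01,
        -8.37575990e-02],
       [ 0.00000000e+00,  0.00000000e+00,  0.00000000e+00,
         1.00000000e+00]])}
```

```bash
ls . pics
```

```text
.:
pics

pics:
scene0.png
top0.png
```

View pics/top0.png

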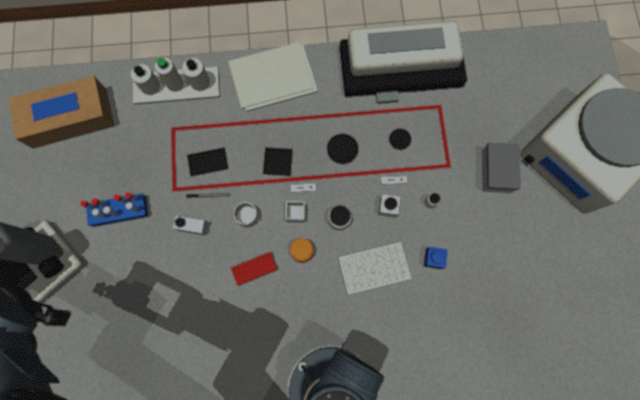

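View pics/scene0.png

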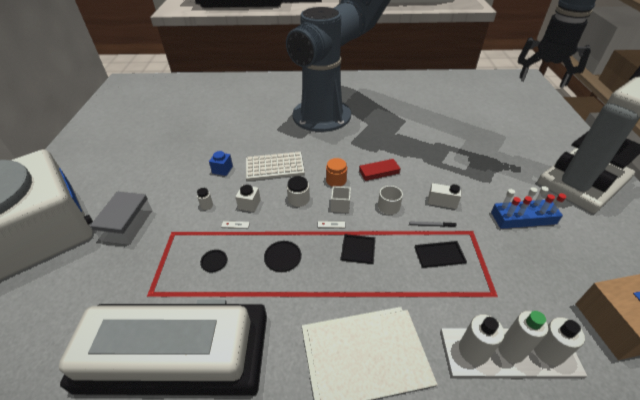

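Top view:
- **Container row:** oblong bottle (189,225), empty jar (246,214), empty box (296,211), big jar (340,216), square bottle (390,204) and small jar (433,199).
- **Trays:** oblong (208,160), square (278,161), big round (343,148) and small round (400,139).
- **Look-alikes:** orange jar (302,250), blue bottle (436,258), and the lidless empties.

I choose the white containers with black lids. Next I'll measure them and check with a crop.

```bash
cat > h.py <<'E'
import numpy as np,cv2
from workcell import env
from scipy.optimize import minimize
from scipy.spatial.transform import Rotation as R
def circ(r,z,cx=0,cy=0):
    a=np.linspace(0,2*np.pi,40);return np.c_[cx+r*np.cos(a),cy+r*np.sin(a),0*a+z]
def rect(a,b,z): return np.array([[sx*a/2,sy*b/2,z] for sx in(-1,1) for sy in(-1,1)])
S={'big_jar':([circ(.03,0),circ(.03,.05)],[circ(.027,.05),circ(.027,.062)]),
'small_jar':([circ(.017,0),circ(.017,.044)],[circ(.0145,.044),circ(.0145,.056)]),
'square_bottle':([rect(.048,.048,0),rect(.048,.048,.048)],[circ(.017,.048),circ(.017,.06)]),
'oblong_bottle':([rect(.034,.076,0),rect(.034,.076,.048)],[circ(.013,.048,0,.02),circ(.013,.06,0,.02)]),
'empty_jar':([circ(.03,0),circ(.03,.05)],),'empty_box':([rect(.048,.048,0),rect(.048,.048,.048)],),
'big_round_tray':([circ(.044,0),circ(.044,.009)],),'small_round_tray':([circ(.031,0),circ(.031,.009)],),
'square_tray':([rect(.076,.076,0),rect(.076,.076,.009)],),'oblong_tray':([rect(.062,.104,0),rect(.062,.104,.009)],)}
def extr(cam,st=None):
    p=env.camera_params(cam)
    if 'extrinsics' in p: return p,p['extrinsics']
    T=np.eye(4);T[:3,:3]=R.from_rotvec(st['tool_rot']).as_matrix();T[:3,3]=st['eef_pos']
    return p,T@p['tool_from_camera']
def proj(p,E,P):
    q=(P-E[:3,3])@E[:3,:3];return np.c_[p['fx']*q[:,0]/q[:,2]+p['cx'],p['fy']*q[:,1]/q[:,2]+p['cy']]
def back(p,E,u,v,z):
    d=E[:3,:3]@np.array([(u-p['cx'])/p['fx'],(v-p['cy'])/p['fy'],1]);return E[:3,3]+d*(z-E[2,3])/d[2]
K=4
def sil(p,E,name,x,y,yaw,box):
    m=np.zeros(((box[3]-box[1])*K,(box[2]-box[0])*K),np.uint8)
    c,s=np.cos(yaw),np.sin(yaw);M=np.array([[c,s,0],[-s,c,0],[0,0,1]])
    for part in S[name]:
        uv=proj(p,E,np.vstack(part)@M+[x,y,0])+.5
        h=cv2.convexHull(np.round((uv-box[:2])*K*16).astype(np.int32))
        cv2.fillConvexPoly(m,h,255,shift=4)
    return cv2.resize(m,None,fx=1/K,fy=1/K,interpolation=cv2.INTER_AREA)/255.
def fit(views,name,x0,yaws):
    best=None
    def f(v):
        return sum(np.abs(sil(p,E,name,v[0]/100,v[1]/100,v[2]*1,b)-r).sum()/r.sum() for p,E,r,b in views)
    for yw in yaws:
        r=minimize(f,[x0[0]*100,x0[1]*100,yw],method='Nelder-Mead',options=dict(initial_simplex=[[x0[0]*100,x0[1]*100,yw],[x0[0]*100+1,x0[1]*100,yw],[x0[0]*100,x0[1]*100+1,yw],[x0[0]*100,x0[1]*100,yw+.3]],xatol=.01,fatol=1e-3))
        if best is None or r.fun<best.fun: best=r
    return best.x[0]/100,best.x[1]/100,best.x[2],best.fun
E
cat > m.py <<'E'
from h import *
px={'big_jar':(340,216),'small_jar':(433,199),'square_bottle':(390,204),'oblong_bottle':(189,225),'empty_jar':(246,214),'empty_box':(296,211),'big_round_tray':(343,148),'small_round_tray':(400,139),'square_tray':(278,161),'oblong_tray':(208,160)}
ims={c:env.camera(c) for c in('top','scene')}
out=np.zeros((400,640,3),np.uint8)
for n,(u,v) in px.items():
    pt,Et=extr('top');z=S[n][0][1][0,2]/2
    X=back(pt,Et,u,v,z)
    each=[];views=[]
    for c in('top','scene'):
        p,E=extr(c);w=proj(p,E,X[None])[0]
        g=[d for d in env.trace(c,n) if np.hypot(*(np.array([d['box'][0]+d['box'][2],d['box'][1]+d['box'][3]])/2-w))<15]
        if not g: print(n,c,'miss');continue
        d=g[0];b=[int(d['box'][0])-12,int(d['box'][1])-12,int(d['box'][2])+12,int(d['box'][3])+12]
        V=(p,E,d['region'][b[1]:b[3],b[0]:b[2]].astype(float),b);views.append(V)
        ys=[0] if 'jar' in n or 'round' in n else ([0,.8] if 'obl' not in n else [0,.8,1.6,2.4,3.1,3.9,4.7,5.5])
        each.append((c,round(d['confidence'],2),np.round(fit([V],n,X,ys),4)))
    for e in each: print(n,*e)
    if len(views)>1: print(n,'BOTH',np.round(fit(views,n,X,ys),4))
print(env.get_state()['clock'])
im=ims['top'];cv2.imwrite('pics/crop.png',cv2.resize(im[120:280,160:460],(800,427),interpolation=cv2.INTER_CUBIC)[:,:,::-1])
E
python3 m.py
```

```text
big_jar scene miss
big_jar top 0.9 [ 0.4281 -0.0634  0.2625  0.0511]
small_jar scene miss
small_jar top 0.63 [ 0.453  -0.3122  0.3892  0.0828]
square_bottle top 0.98 [ 0.4488 -0.1971  1.3199  0.0952]
square_bottle scene 0.7 [ 0.4484 -0.1944 -0.1757  0.0709]
square_bottle BOTH [ 0.4488 -0.1961 -0.2369  0.1999]
oblong_bottle top 0.59 [0.4424 0.3242 2.8806 0.0839]
oblong_bottle scene 0.65 [ 0.4418  0.3251 -0.2582  0.0561]
oblong_bottle BOTH [ 0.4425  0.3249 -0.2614  0.1439]
empty_jar top 0.6 [0.4586 0.179  0.1062 0.0802]
empty_jar scene 0.75 [0.4585 0.1797 0.2426 0.0401]
empty_jar BOTH [0.4586 0.1793 0.5527 0.1241]
empty_box top 0.83 [ 0.455   0.05   -0.0853  0.0181]
empty_box scene 0.66 [ 0.4549  0.0511 -0.0954  0.0634]
empty_box BOTH [0.4549 0.0502 1.4966 0.0979]
big_round_tray top 0.91 [ 0.6245 -0.0937  0.1699  0.0441]
big_round_tray scene 0.73 [ 0.6231 -0.0908  0.0562  0.073 ]
big_round_tray BOTH [ 0.6241 -0.0929  0.1681  0.1397]
small_round_tray top 0.72 [ 0.6371 -0.2547  0.1884  0.1349]
small_round_tray scene 0.83 [ 0.6369 -0.2515  0.1584  0.1214]
small_round_tray BOTH [ 0.6373 -0.2532  0.1762  0.2722]
square_tray top 0.91 [0.6038 0.0875 1.4212 0.0632]
square_tray scene 0.75 [0.6016 0.0879 1.4273 0.0598]
square_tray BOTH [0.6024 0.0877 1.4206 0.1298]
oblong_tray top 0.59 [0.6205 0.2781 3.2649 0.0447]
oblong_tray scene 0.73 [0.6188 0.2795 3.2617 0.041 ]
oblong_tray BOTH [0.6197 0.2786 3.2699 0.1012]
1.2
```

View pics/crop.png

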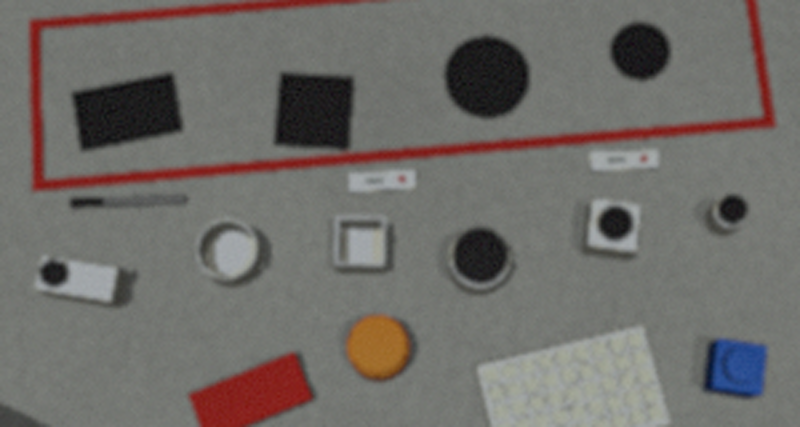

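The crop confirms the choice. The white containers with black lids are at crop (75,278), (480,258), (613,224) and (732,210). The empties at (230,250) and (360,243) show open interiors, and the orange and blue look-alikes are clearly separate. Next, the move planner.

```bash
cat > plan.py <<'E'
import sys
from h import *
# usage: plan.py x y z jawyaw|keep period n
def plan(x,y,z,yaw,per,n=None):
    s=env.get_state();M=R.from_rotvec(s['tool_rot']).as_matrix()
    print('t',s['clock'],'pos',np.round(s['eef_pos'],4),'toolx',np.round(M[:,0],3),'jawyaw',round(np.arctan2(M[1,1],M[0,1]),4),'q6',round(s['qpos'][5],3),'w',round(s['width'],4),'F',np.round(s['ft_force'],1))
    cur=np.arctan2(M[1,1],M[0,1]);d=0
    if yaw!='keep':
        d=(float(yaw)-cur+per/2)%per-per/2
    d_deg=np.degrees(d);rem=np.array([x,y,z])-s['eef_pos']
    n=n or int(max(np.ceil(np.linalg.norm(rem)*1000/45),np.ceil(abs(d_deg)/9),1))
    step=rem/n
    for i in range(n):
        t=M.T@step*1000
        print(dict(x=round(t[0],1),y=round(t[1],1),z=round(t[2],1),roll=round(-d_deg/n,1)))
        M=M@R.from_rotvec([-np.radians(round(-d_deg/n,1))*-1,0,0]).as_matrix()
a=sys.argv
plan(float(a[1]),float(a[2]),float(a[3]),a[4],float(a[5]) if len(a)>5 else np.pi,int(a[6]) if len(a)>6 else None)
E
python3 plan.py .4425 .3247 .13 -.261
```

```text
t 1.2 pos [0.2501 0.5727 0.2453] toolx [ 0. -0. -1.] jawyaw 1.159 q6 -0.179 w 0.0852 F [ 0.7  0.6 -0.1]
{'x': np.float64(11.5), 'y': np.float64(-15.0), 'z': np.float64(27.6), 'roll': np.float64(8.1)}
{'x': np.float64(11.5), 'y': np.float64(-11.0), 'z': np.float64(29.4), 'roll': np.float64(8.1)}
{'x': np.float64(11.5), 'y': np.float64(-6.7), 'z': np.float64(30.7), 'roll': np.float64(8.1)}
{'x': np.float64(11.5), 'y': np.float64(-2.4), 'z': np.float64(31.3), 'roll': np.float64(8.1)}
{'x': np.float64(11.5), 'y': np.float64(2.1), 'z': np.float64(31.3), 'roll': np.float64(8.1)}
{'x': np.float64(11.5), 'y': np.float64(6.5), 'z': np.float64(30.7), 'roll': np.float64(8.1)}
{'x': np.float64(11.5), 'y': np.float64(10.7), 'z': np.float64(29.5), 'roll': np.float64(8.1)}
{'x': np.float64(11.5), 'y': np.float64(14.8), 'z': np.float64(27.7), 'roll': np.float64(8.1)}
{'x': np.float64(11.5), 'y': np.float64(18.5), 'z': np.float64(25.3), 'roll': np.float64(8.1)}
{'x': np.float64(11.5), 'y': np.float64(21.9), 'z': np.float64(22.5), 'roll': np.float64(8.1)}
```

jog_arm --rows '[{"x":0,"y":-15,"z":27.5,"roll":8},{"x":0,"y":-11,"z":29.5,"roll":8},{"x":0,"y":-6.5,"z":30.5,"roll":8},{"x":0,"y":-2.5,"z":31,"roll":8},{"x":0,"y":2,"z":31,"roll":8},{"x":20,"y":6.5,"z":30.5,"roll":8},{"x":20,"y":10.5,"z":29.5,"roll":8},{"x":20,"y":15,"z":27.5,"roll":8},{"x":20,"y":18.5,"z":25,"roll":8},{"x":20,"y":22,"z":22.5,"roll":8}]' --jaw 1 --squeeze 40

```text
clock: 2.45
eef_pos: [0.4448, 0.3269, 0.1449]
tool_rot: [1.386, 1.085, -1.384]
ft_force: [0.7, 0.3, 0.4]
width: 0.0853
```

```bash
cat > w.py <<'E'
import sys
from h import *
s=env.get_state();im=env.camera('wrist');cv2.imwrite(f'pics/{sys.argv[1]}.png',im[:,:,::-1])
for n in sys.argv[2:]:
    p,E=extr('wrist',s)
    for d in env.trace('wrist',n)[:3]:
        b=[max(0,int(d['box'][0])-15),max(0,int(d['box'][1])-15),int(d['box'][2])+15,int(d['box'][3])+15];b[2]=min(640,b[2]);b[3]=min(400,b[3])
        X=back(p,E,(b[0]+b[2])/2,(b[1]+b[3])/2,.02)
        ys=[0,.8] if 'obl' not in n else np.arange(0,6.2,.6)
        print(n,round(d['confidence'],2),b,np.round(fit([(p,E,d['region'][b[1]:b[3],b[0]:b[2]].astype(float),b)],n,X,ys),4))
E
python3 w.py w1 oblong_bottle oblong_tray; python3 plan.py .4425 .3247 .13 -.261
```

```text
oblong_bottle 0.78 [271, 126, 349, 270] [0.4404 0.3261 6.0289 0.0234]
oblong_bottle 0.28 [467, 102, 596, 275] [0.6036 0.2933 3.2038 0.1418]
oblong_tray 0.67 [464, 100, 596, 275] [0.6176 0.2797 0.1191 0.0144]
t 2.6 pos [0.4443 0.3263 0.1444] toolx [-0.002 -0.001 -1.   ] jawyaw -0.2392 q6 0.67 w 0.0853 F [-0.6  0.   0.8]
{'x': np.float64(14.4), 'y': np.float64(-1.4), 'z': np.float64(2.0), 'roll': np.float64(1.3)}
```

View pics/w1.png

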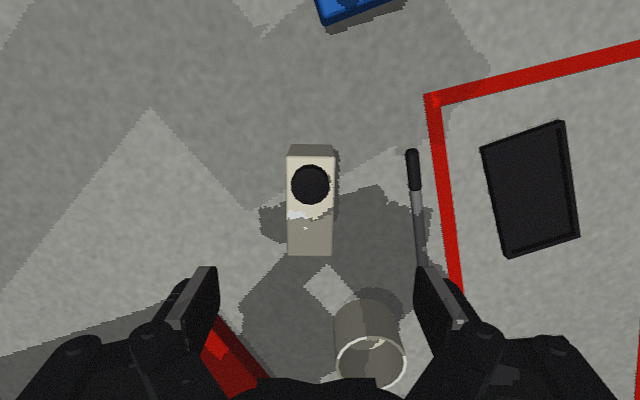

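The wrist picture shows the oblong bottle at (312,200), between the open fingers, and its tray at (530,190). Fits from all cameras agree within 2–3 mm. Aligning and descending.

jog_arm --rows '[{"x":20,"y":-2.5,"z":1,"roll":1},{"x":35},{"x":35},{"x":17},{"x":7},{}]' --jaw 0.7

```text
invalid input at $.rows[1]: expected keys x, y, z, roll
```

```bash
python3 plan.py .4415 .3255 .03 -.257
```

```text
t 2.6 pos [0.4443 0.3263 0.1444] toolx [-0.002 -0.001 -1.   ] jawyaw -0.2392 q6 0.67 w 0.0853 F [-0.6  0.   0.8]
{'x': np.float64(38.1), 'y': np.float64(-0.8), 'z': np.float64(0.5), 'roll': np.float64(0.3)}
{'x': np.float64(38.1), 'y': np.float64(-0.8), 'z': np.float64(0.5), 'roll': np.float64(0.3)}
{'x': np.float64(38.1), 'y': np.float64(-0.8), 'z': np.float64(0.5), 'roll': np.float64(0.3)}
```

jog_arm --rows '[{"x":20,"y":-2.5,"z":1,"roll":1},{"x":35,"y":0,"z":0,"roll":0},{"x":35,"y":0,"z":0,"roll":0},{"x":17,"y":0,"z":0,"roll":0},{"x":7,"y":0,"z":0,"roll":0},{"x":0,"y":0,"z":0,"roll":0}]' --jaw 0.7

```text
clock: 3.35
eef_pos: [0.4415, 0.3276, 0.0318]
tool_rot: [1.395, 1.078, -1.393]
ft_force: [-0.5, 0.9, 0.5]
width: 0.0601
```

```bash
python3 plan.py .4415 .3255 .03 -.257;  python3 w.py w2
```

```text
t 3.35 pos [0.4415 0.3276 0.0318] toolx [ 0.001  0.    -1.   ] jawyaw -0.2541 q6 0.689 w 0.0601 F [-0.5  0.9  0.5]
{'x': np.float64(1.8), 'y': np.float64(0.5), 'z': np.float64(2.0), 'roll': np.float64(0.2)}
```

View pics/w2.png

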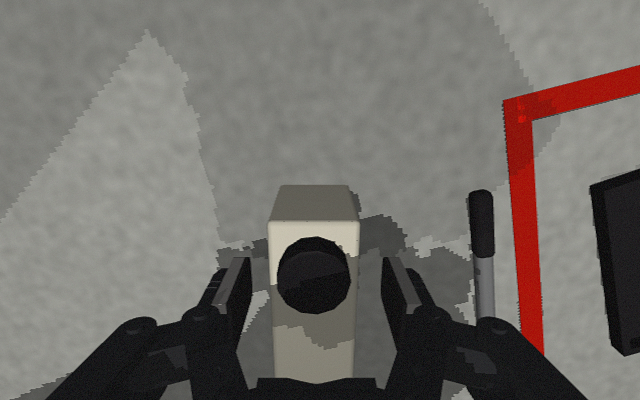

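The bottle is centred between the fingers at about (313,280). Closing, then lifting.

jog_arm --rows '[{"x":1.5,"y":0,"z":2,"roll":0},{"x":0,"y":0,"z":0,"roll":0},{"x":0,"y":0,"z":0,"roll":0},{"x":0,"y":0,"z":0,"roll":0},{"x":0,"y":0,"z":0,"roll":0},{"x":0,"y":0,"z":0,"roll":0},{"x":-15,"y":0,"z":0,"roll":0},{"x":-30,"y":0,"z":0,"roll":0},{"x":-30,"y":0,"z":0,"roll":0},{"x":-10,"y":0,"z":0,"roll":0}]' --jaw 0 --squeeze 40

```text
clock: 4.65
eef_pos: [0.4417, 0.3256, 0.1169]
tool_rot: [1.397, 1.077, -1.391]
ft_force: [-0.1, -0.4, -1.1]
width: 0.0337
```

```bash
python3 plan.py .6186 .279 .115 .123;  python3 w.py w3
```

```text
t 4.65 pos [0.4417 0.3256 0.1169] toolx [ 0.003  0.002 -1.   ] jawyaw -0.2547 q6 0.686 w 0.0337 F [-0.1 -0.4 -1.1]
{'x': np.float64(0.5), 'y': np.float64(36.6), 'z': np.float64(0.1), 'roll': np.float64(-4.3)}
{'x': np.float64(0.5), 'y': np.float64(36.5), 'z': np.float64(2.9), 'roll': np.float64(-4.3)}
{'x': np.float64(0.5), 'y': np.float64(36.2), 'z': np.float64(5.6), 'roll': np.float64(-4.3)}
{'x': np.float64(0.5), 'y': np.float64(35.6), 'z': np.float64(8.3), 'roll': np.float64(-4.3)}
{'x': np.float64(0.5), 'y': np.float64(34.9), 'z': np.float64(10.9), 'roll': np.float64(-4.3)}
```

View pics/w3.png

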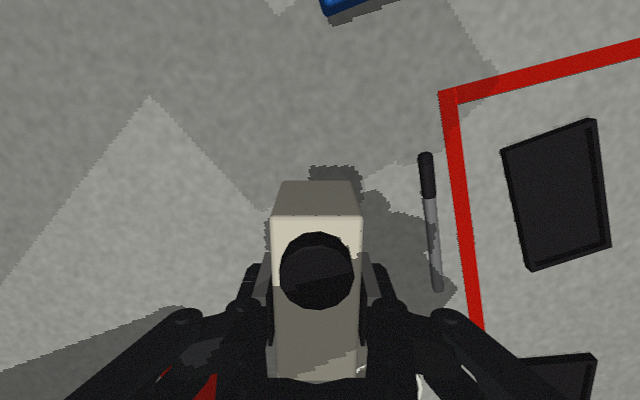

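The bottle is held upright at (316,280), width 33.7 mm. Moving to the tray.

jog_arm --rows '[{"x":0,"y":20,"z":0,"roll":-2.3},{"x":0,"y":36,"z":2,"roll":-4.3},{"x":0.5,"y":36,"z":5,"roll":-4.3},{"x":0.5,"y":36,"z":8,"roll":-4.3},{"x":0.5,"y":34,"z":8,"roll":-4.3},{"x":0.5,"y":18,"z":5,"roll":-2},{"x":0,"y":0,"z":0,"roll":0}]'

```text
clock: 5.58
eef_pos: [0.6182, 0.2784, 0.1113]
tool_rot: [1.121, 1.264, -1.122]
ft_force: [0.2, -0.1, -1.5]
width: 0.0331
```

```bash
python3 plan.py .6186 .279 .034 .123;python3 w.py w4
```

```text
t 5.575 pos [0.6182 0.2784 0.1113] toolx [-0.001 -0.    -1.   ] jawyaw 0.1185 q6 0.14 w 0.0331 F [ 0.2 -0.1 -1.5]
{'x': np.float64(38.6), 'y': np.float64(0.3), 'z': np.float64(-0.3), 'roll': np.float64(-0.1)}
{'x': np.float64(38.6), 'y': np.float64(0.3), 'z': np.float64(-0.3), 'roll': np.float64(-0.1)}
```

View pics/w4.png

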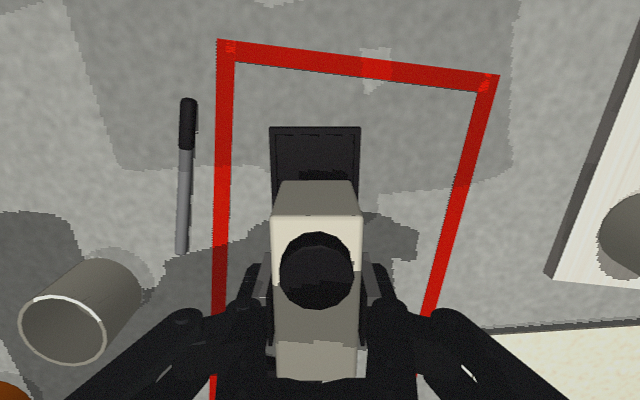

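The bottle sits over the tray at (316,150) and lines up with it. Lowering.

jog_arm --rows '[{"x":15,"y":0,"z":0,"roll":0},{"x":30,"y":0,"z":0,"roll":0},{"x":20,"y":0,"z":0,"roll":0},{"x":8,"y":0,"z":0,"roll":0},{"x":3,"y":0,"z":0,"roll":0},{"x":0,"y":0,"z":0,"roll":0}]'

```text
clock: 6.38
eef_pos: [0.6181, 0.2794, 0.0373]
tool_rot: [1.121, 1.263, -1.119]
ft_force: [1.1, -0.2, -0.8]
width: 0.0337
```

jog_arm --rows '[{"x":2,"y":0,"z":0,"roll":0},{"x":1,"y":0,"z":0,"roll":0},{"x":0,"y":0,"z":0,"roll":0}]'

```text
clock: 6.75
eef_pos: [0.6177, 0.2792, 0.034]
tool_rot: [1.12, 1.264, -1.12]
ft_force: [-0.1, -0.1, -0.4]
width: 0.0333
```

jog_arm --rows '[{"x":1,"y":0,"z":0,"roll":0},{"x":0,"y":0,"z":0,"roll":0}]'

```text
clock: 7.0
eef_pos: [0.6178, 0.2792, 0.0337]
tool_rot: [1.12, 1.263, -1.12]
ft_force: [-0.1, -0.8, 4.4]
width: 0.0335
```

Contact at 4.4 N, so it is on the floor. Releasing and rising.

jog_arm --rows '[{"x":0,"y":0,"z":0,"roll":0},{"x":0,"y":0,"z":0,"roll":0},{"x":0,"y":0,"z":0,"roll":0},{"x":0,"y":0,"z":0,"roll":0},{"x":-15,"y":0,"z":0,"roll":0},{"x":-40,"y":0,"z":0,"roll":0},{"x":-50,"y":0,"z":0,"roll":0}]' --jaw 0.7

```text
clock: 7.88
eef_pos: [0.617, 0.279, 0.1387]
tool_rot: [1.119, 1.265, -1.121]
ft_force: [0.0, 0.5, -0.5]
width: 0.06
```

```bash
python3 w.py w5 oblong_tray oblong_bottle; python3 plan.py .4281 -.0634 .15 keep
```

```text
oblong_tray 0.7 [261, 105, 376, 265] [0.6896 0.3986 2.6473 1.    ]
oblong_bottle 0.83 [278, 129, 358, 274] [0.6182 0.2789 0.1243 0.0221]
t 8.025 pos [0.6203 0.28   0.1429] toolx [ 0.009  0.002 -1.   ] jawyaw 0.1206 q6 0.139 w 0.06 F [-1.3 -0.4 -0.6]
{'x': np.float64(-1.1), 'y': np.float64(-25.8), 'z': np.float64(35.3), 'roll': np.float64(-0.0)}
{'x': np.float64(-1.1), 'y': np.float64(-25.8), 'z': np.float64(35.3), 'roll': np.float64(-0.0)}
{'x': np.float64(-1.1), 'y': np.float64(-25.8), 'z': np.float64(35.3), 'roll': np.float64(-0.0)}
{'x': np.float64(-1.1), 'y': np.float64(-25.8), 'z': np.float64(35.3), 'roll': np.float64(-0.0)}
{'x': np.float64(-1.1), 'y': np.float64(-25.8), 'z': np.float64(35.3), 'roll': np.float64(-0.0)}
{'x': np.float64(-1.1), 'y': np.float64(-25.8), 'z': np.float64(35.3), 'roll': np.float64(-0.0)}
{'x': np.float64(-1.1), 'y': np.float64(-25.8), 'z': np.float64(35.3), 'roll': np.float64(-0.0)}
{'x': np.float64(-1.1), 'y': np.float64(-25.8), 'z': np.float64(35.3), 'roll': np.float64(-0.0)}
{'x': np.float64(-1.1), 'y': np.float64(-25.8), 'z': np.float64(35.3), 'roll': np.float64(-0.0)}
```

View pics/w5.png

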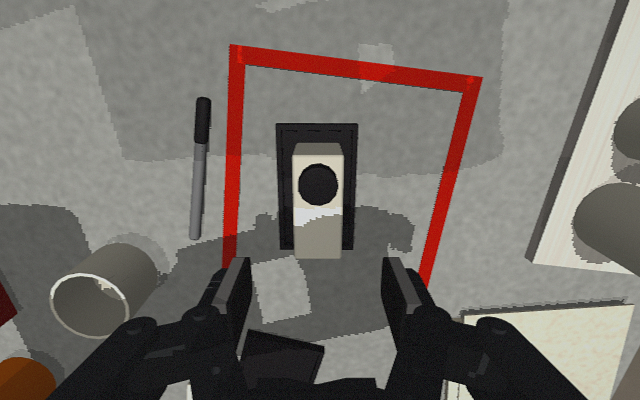

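The oblong bottle stands inside its tray at (318,195), and the wrist fit gives (.6182,.2789). Next, the big jar.

jog_arm --rows '[{"x":0,"y":-26,"z":35,"roll":0},{"x":0,"y":-26,"z":35,"roll":0},{"x":0,"y":-26,"z":35,"roll":0},{"x":0,"y":-26,"z":35,"roll":0},{"x":0,"y":-26,"z":35,"roll":0},{"x":0,"y":-26,"z":35,"roll":0},{"x":0,"y":-26,"z":35,"roll":0},{"x":0,"y":-26,"z":35,"roll":0},{"x":0,"y":-26,"z":35,"roll":0},{"x":0,"y":0,"z":0,"roll":0}]' --jaw 1

```text
clock: 9.28
eef_pos: [0.4216, -0.0632, 0.1376]
tool_rot: [1.123, 1.264, -1.125]
ft_force: [0.0, 0.4, -0.6]
width: 0.0851
```

```bash
python3 w.py w6 big_jar big_round_tray; python3 plan.py .4281 -.0634 .03 keep
```

```text
big_jar 0.68 [143, 0, 288, 94] [0.3496 0.0428 0.853  0.0165]
big_jar 0.61 [260, 139, 381, 269] [ 0.4259 -0.0621  0.9546  0.0177]
big_round_tray 0.93 [478, 181, 621, 306] [ 0.6221 -0.0913  0.0654  0.0453]
t 9.425 pos [ 0.4234 -0.0613  0.1378] toolx [ 0.  0. -1.] jawyaw 0.1204 q6 -0.527 w 0.0851 F [-0.7  0.3 -0.1]
{'x': np.float64(35.9), 'y': np.float64(1.5), 'z': np.float64(0.9), 'roll': np.float64(-0.0)}
{'x': np.float64(35.9), 'y': np.float64(1.5), 'z': np.float64(0.9), 'roll': np.float64(-0.0)}
{'x': np.float64(35.9), 'y': np.float64(1.5), 'z': np.float64(0.9), 'roll': np.float64(-0.0)}
```

View pics/w6.png

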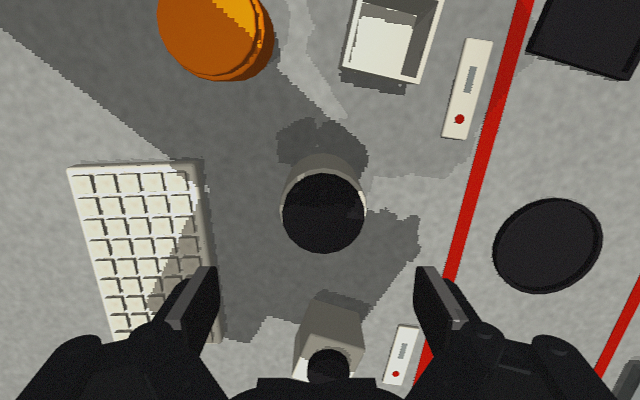

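```bash
python3 - <<'E'
from h import *
s=env.get_state();p,E=extr('wrist',s)
for uv in [(205,160),(225,340),(210,200),(120,340),(70,165)]: print(uv,back(p,E,*uv,.02).round(3),back(p,E,*uv,.0).round(3))
E
```

```text
(205, 160) [ 0.339 -0.043  0.02 ] [ 0.333 -0.048  0.   ]
(225, 340) [ 0.359 -0.205  0.02 ] [ 0.355 -0.224  0.   ]
(210, 200) [ 0.343 -0.074  0.02 ] [ 0.338 -0.082  0.   ]
(120, 340) [ 0.266 -0.217  0.02 ] [ 0.254 -0.236  0.   ]
(70, 165) [ 0.24  -0.059  0.02 ] [ 0.226 -0.066  0.   ]
```

Big jar is at (323,213) and its tray at (548,245). The orange look-alike at (210,35) is well clear, and the keyboard edge at x=.34 clears the finger at .37.

jog_arm --rows '[{"x":20,"y":4,"z":0.5,"roll":0},{"x":35,"y":0,"z":0,"roll":0},{"x":35,"y":0,"z":0,"roll":0},{"x":13,"y":0,"z":0,"roll":0},{"x":5,"y":0,"z":0,"roll":0},{"x":0,"y":0,"z":0,"roll":0}]'

```text
clock: 10.18
eef_pos: [0.4277, -0.0615, 0.0302]
tool_rot: [1.12, 1.263, -1.119]
ft_force: [0.1, -0.1, 0.0]
width: 0.0854
```

```bash
python3 w.py w7; python3 plan.py .427 -.0627 .03 keep
```

```text
t 10.225 pos [ 0.4278 -0.0617  0.0305] toolx [ 0.001 -0.001 -1.   ] jawyaw 0.121 q6 -0.524 w 0.0853 F [-0.5  0.2  0.6]
{'x': np.float64(0.5), 'y': np.float64(-0.9), 'z': np.float64(0.9), 'roll': np.float64(-0.0)}
```

View pics/w7.png

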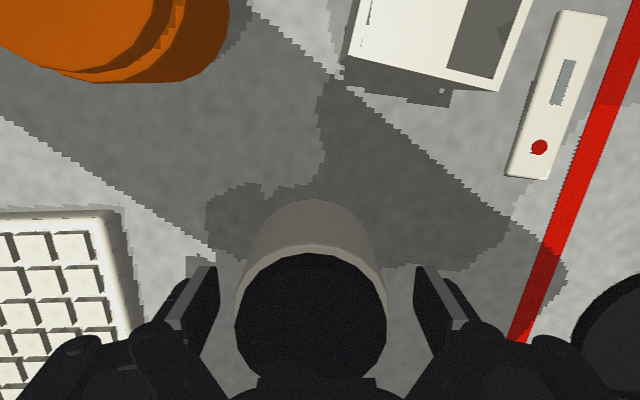

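The jar is centred between the fingers at (311,310). Closing and lifting.

jog_arm --rows '[{"x":0.5,"y":0,"z":1,"roll":0},{"x":0,"y":0,"z":0,"roll":0},{"x":0,"y":0,"z":0,"roll":0},{"x":0,"y":0,"z":0,"roll":0},{"x":0,"y":0,"z":0,"roll":0},{"x":0,"y":0,"z":0,"roll":0},{"x":-15,"y":0,"z":0,"roll":0},{"x":-30,"y":0,"z":0,"roll":0},{"x":-30,"y":0,"z":0,"roll":0},{"x":-10,"y":0,"z":0,"roll":0}]' --jaw 0 --squeeze 50

```text
clock: 11.48
eef_pos: [0.428, -0.063, 0.1159]
tool_rot: [1.12, 1.26, -1.119]
ft_force: [-0.3, 0.6, -2.0]
width: 0.0584
```

```bash
python3 plan.py .6233 -.0922 .115 keep;  python3 w.py w8
```

```text
t 11.475 pos [ 0.428  -0.063   0.1159] toolx [ 0.003 -0.001 -1.   ] jawyaw 0.1204 q6 -0.526 w 0.0584 F [-0.3  0.6 -2. ]
{'x': np.float64(0.3), 'y': np.float64(38.1), 'z': np.float64(10.5), 'roll': np.float64(-0.0)}
{'x': np.float64(0.3), 'y': np.float64(38.1), 'z': np.float64(10.5), 'roll': np.float64(-0.0)}
{'x': np.float64(0.3), 'y': np.float64(38.1), 'z': np.float64(10.5), 'roll': np.float64(-0.0)}
{'x': np.float64(0.3), 'y': np.float64(38.1), 'z': np.float64(10.5), 'roll': np.float64(-0.0)}
{'x': np.float64(0.3), 'y': np.float64(38.1), 'z': np.float64(10.5), 'roll': np.float64(-0.0)}
```

View pics/w8.png

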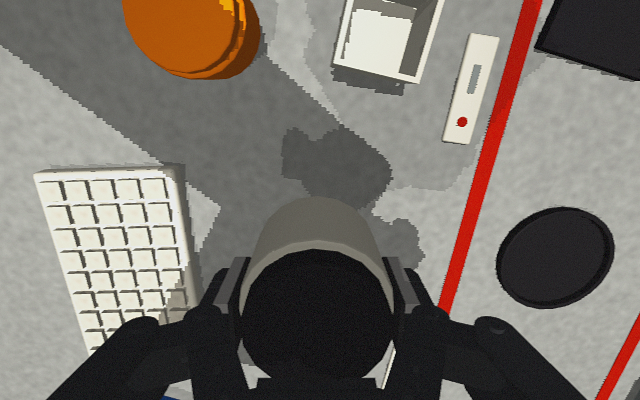

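Big jar is held upright at (317,310). Moving to its tray.

jog_arm --rows '[{"x":0,"y":19,"z":5,"roll":0},{"x":0,"y":38,"z":10.5,"roll":0},{"x":0,"y":38,"z":10.5,"roll":0},{"x":0,"y":38,"z":10.5,"roll":0},{"x":0,"y":38,"z":10.5,"roll":0},{"x":0,"y":19,"z":5,"roll":0},{"x":0,"y":0,"z":0,"roll":0}]'

```text
clock: 12.4
eef_pos: [0.6227, -0.0916, 0.1127]
tool_rot: [1.12, 1.265, -1.12]
ft_force: [-0.7, -0.8, -1.7]
width: 0.0589
```

```bash
python3 plan.py .6233 -.0922 .034 keep;python3 w.py w9 big_round_tray
```

```text
t 12.4 pos [ 0.6227 -0.0916  0.1127] toolx [-0.001  0.    -1.   ] jawyaw 0.1206 q6 -0.444 w 0.0589 F [-0.7 -0.8 -1.7]
{'x': np.float64(39.3), 'y': np.float64(0.3), 'z': np.float64(0.3), 'roll': np.float64(-0.0)}
{'x': np.float64(39.3), 'y': np.float64(0.3), 'z': np.float64(0.3), 'roll': np.float64(-0.0)}
big_round_tray 0.74 [241, 125, 391, 238] [ 0.6169 -0.0511 -0.4295  0.8406]
```

View pics/w9.png

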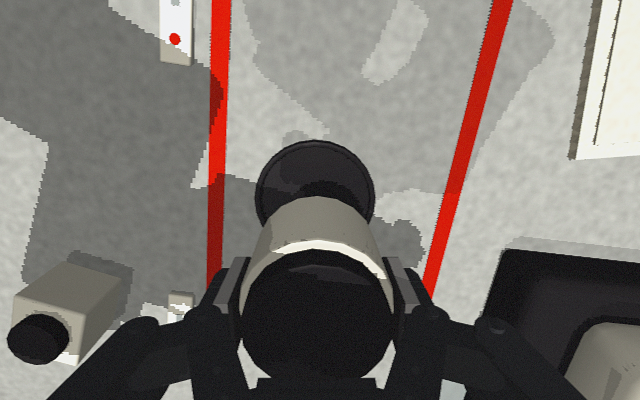

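Jar lines up with the tray at (315,190). Lowering.

jog_arm --rows '[{"x":15,"y":0,"z":0,"roll":0},{"x":30,"y":0,"z":0,"roll":0},{"x":22,"y":0,"z":0,"roll":0},{"x":8,"y":0,"z":0,"roll":0},{"x":3,"y":0,"z":0,"roll":0},{"x":1,"y":0,"z":0,"roll":0},{"x":0,"y":0,"z":0,"roll":0}]'

```text
clock: 13.38
eef_pos: [0.6228, -0.0916, 0.0361]
tool_rot: [1.12, 1.262, -1.119]
ft_force: [-0.5, 0.9, -1.2]
width: 0.0586
```

jog_arm --rows '[{"x":1,"y":0,"z":0,"roll":0},{"x":1,"y":0,"z":0,"roll":0},{"x":0,"y":0,"z":0,"roll":0}]'

```text
clock: 13.75
eef_pos: [0.6224, -0.0915, 0.0335]
tool_rot: [1.12, 1.263, -1.12]
ft_force: [-0.2, 0.6, -0.4]
width: 0.0589
```

jog_arm --rows '[{"x":1,"y":0,"z":0,"roll":0},{"x":0,"y":0,"z":0,"roll":0}]'

```text
clock: 14.0
eef_pos: [0.6224, -0.0915, 0.0334]
tool_rot: [1.12, 1.263, -1.12]
ft_force: [-2.6, -0.6, 5.2]
width: 0.059
```

Contact at 5 N. Releasing.

jog_arm --rows '[{"x":0,"y":0,"z":0,"roll":0},{"x":0,"y":0,"z":0,"roll":0},{"x":0,"y":0,"z":0,"roll":0},{"x":0,"y":0,"z":0,"roll":0},{"x":-15,"y":0,"z":0,"roll":0},{"x":-40,"y":0,"z":0,"roll":0},{"x":-50,"y":0,"z":0,"roll":0}]' --jaw 1

```text
clock: 14.88
eef_pos: [0.6216, -0.0913, 0.1383]
tool_rot: [1.12, 1.265, -1.121]
ft_force: [1.0, -0.4, 1.1]
width: 0.0856
```

```bash
python3 w.py w10 big_jar square_bottle small_round_tray; python3 plan.py .4488 -.1961 .14 -.2 1.5708
```

```text
big_jar 0.84 [257, 139, 376, 270] [ 0.6226 -0.0916  0.9578  0.0169]
square_bottle 0.96 [25, 233, 152, 354] [ 0.4467 -0.1954 -0.3183  0.0756]
small_round_tray 0.92 [263, 303, 358, 397] [ 0.6352 -0.2521  0.5157  0.0288]
t 15.075 pos [ 0.623  -0.0917  0.1395] toolx [ 0.004 -0.001 -1.   ] jawyaw 0.1206 q6 -0.444 w 0.0852 F [-0.2  1.  -0.3]
{'x': np.float64(-0.2), 'y': np.float64(-37.1), 'z': np.float64(16.5), 'roll': np.float64(3.7)}
{'x': np.float64(-0.2), 'y': np.float64(-36.0), 'z': np.float64(18.9), 'roll': np.float64(3.7)}
{'x': np.float64(-0.2), 'y': np.float64(-34.7), 'z': np.float64(21.2), 'roll': np.float64(3.7)}
{'x': np.float64(-0.2), 'y': np.float64(-33.2), 'z': np.float64(23.4), 'roll': np.float64(3.7)}
{'x': np.float64(-0.2), 'y': np.float64(-31.6), 'z': np.float64(25.5), 'roll': np.float64(3.7)}
```

View pics/w10.png

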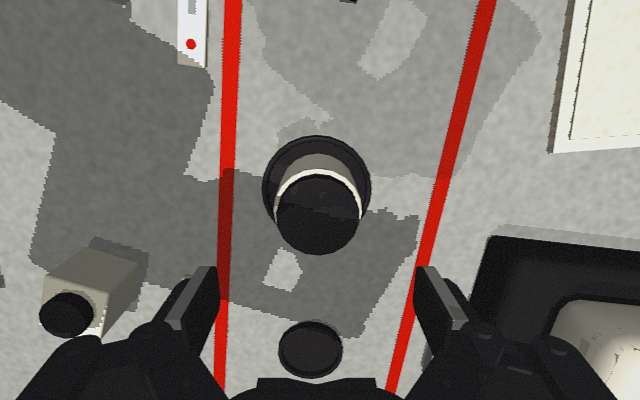

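Big jar sits inside its tray at (318,200), fit (.6226,-.0916). Next, the square bottle.

jog_arm --rows '[{"x":0,"y":-37,"z":16.5,"roll":4},{"x":0,"y":-36,"z":19,"roll":4},{"x":0,"y":-34.5,"z":21,"roll":4},{"x":0,"y":-33,"z":23.5,"roll":4},{"x":0,"y":-31.5,"z":25.5,"roll":4},{"x":0,"y":0,"z":0,"roll":0}]' --jaw 1

```text
clock: 15.82
eef_pos: [0.4443, -0.194, 0.1362]
tool_rot: [1.378, 1.096, -1.381]
ft_force: [0.6, 0.2, -0.2]
width: 0.0855
```

```bash
python3 w.py w11 square_bottle small_jar; python3 plan.py .448 -.1961 .03 -.23 1.5708
```

```text
square_bottle 0.73 [269, 146, 372, 260] [ 0.4467 -0.1953 -0.2297  0.0324]
square_bottle 0.66 [188, 302, 234, 382] [ 0.3486 -0.3716  1.1     1.    ]
small_jar 0.55 [315, 276, 394, 380] [ 0.4506 -0.3103 -0.2595  0.0486]
t 15.975 pos [ 0.4479 -0.1939  0.1369] toolx [-0.  0. -1.] jawyaw -0.2283 q6 -0.41 w 0.0853 F [ 0.9 -0.1 -0.1]
{'x': np.float64(35.6), 'y': np.float64(0.2), 'z': np.float64(0.7), 'roll': np.float64(0.0)}
{'x': np.float64(35.6), 'y': np.float64(0.2), 'z': np.float64(0.7), 'roll': np.float64(0.0)}
{'x': np.float64(35.6), 'y': np.float64(0.2), 'z': np.float64(0.7), 'roll': np.float64(0.0)}
```

View pics/w11.png

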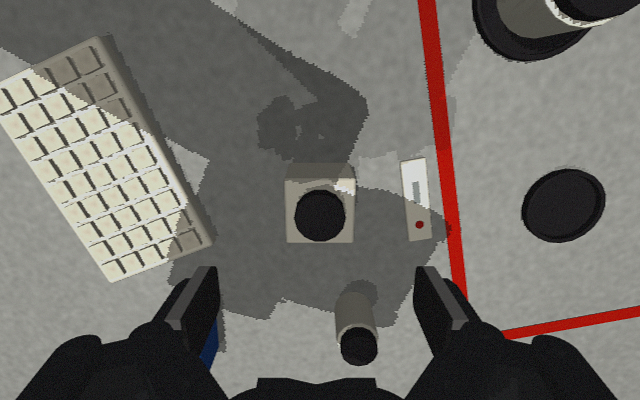

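The square bottle (white, black lid) is at (320,213), square to the jaws. The card at (415,200) is flat. Descending.

jog_arm --rows '[{"x":20,"y":0.5,"z":1.5,"roll":0},{"x":35,"y":0,"z":0,"roll":0},{"x":35,"y":0,"z":0,"roll":0},{"x":12,"y":0,"z":0,"roll":0},{"x":5,"y":0,"z":0,"roll":0},{"x":0,"y":0,"z":0,"roll":0}]' --jaw 0.8

```text
clock: 16.73
eef_pos: [0.4483, -0.1957, 0.0307]
tool_rot: [1.375, 1.092, -1.375]
ft_force: [-0.3, 0.5, 0.2]
width: 0.0684
```

```bash
python3 w.py w12; python3 plan.py .4472 -.1955 .03 -.23 1.5708
```

```text
t 16.775 pos [ 0.4483 -0.1959  0.031 ] toolx [ 0.001 -0.001 -1.   ] jawyaw -0.2281 q6 -0.413 w 0.0687 F [0.1 0.3 0.9]
{'x': np.float64(1.0), 'y': np.float64(-1.2), 'z': np.float64(-0.1), 'roll': np.float64(0.1)}
```

View pics/w12.png

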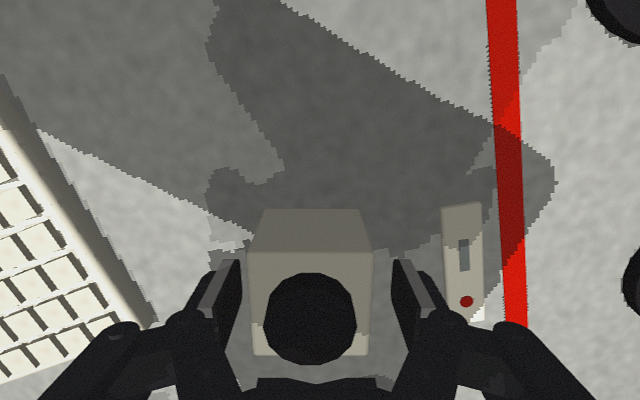

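Bottle is between the fingers at (310,300). Closing and lifting.

jog_arm --rows '[{"x":1,"y":-1,"z":0,"roll":0},{"x":0,"y":0,"z":0,"roll":0},{"x":0,"y":0,"z":0,"roll":0},{"x":0,"y":0,"z":0,"roll":0},{"x":0,"y":0,"z":0,"roll":0},{"x":0,"y":0,"z":0,"roll":0},{"x":-15,"y":0,"z":0,"roll":0},{"x":-35,"y":0,"z":0,"roll":0},{"x":-40,"y":0,"z":0,"roll":0},{"x":-30,"y":0,"z":0,"roll":0}]' --jaw 0 --squeeze 45

```text
clock: 18.02
eef_pos: [0.4467, -0.1955, 0.1515]
tool_rot: [1.376, 1.091, -1.375]
ft_force: [0.4, -0.9, -1.8]
width: 0.0474
```

```bash
python3 plan.py .6024 .0877 .15 -.15;  python3 w.py w13
```

```text
t 18.025 pos [ 0.4467 -0.1955  0.1515] toolx [ 0.001 -0.001 -1.   ] jawyaw -0.2286 q6 -0.414 w 0.0474 F [ 0.4 -0.9 -1.8]
{'x': np.float64(0.2), 'y': np.float64(10.9), 'z': np.float64(-38.9), 'roll': np.float64(-0.6)}
{'x': np.float64(0.2), 'y': np.float64(11.3), 'z': np.float64(-38.8), 'roll': np.float64(-0.6)}
{'x': np.float64(0.2), 'y': np.float64(11.7), 'z': np.float64(-38.7), 'roll': np.float64(-0.6)}
{'x': np.float64(0.2), 'y': np.float64(12.1), 'z': np.float64(-38.5), 'roll': np.float64(-0.6)}
{'x': np.float64(0.2), 'y': np.float64(12.5), 'z': np.float64(-38.4), 'roll': np.float64(-0.6)}
{'x': np.float64(0.2), 'y': np.float64(13.0), 'z': np.float64(-38.3), 'roll': np.float64(-0.6)}
{'x': np.float64(0.2), 'y': np.float64(13.4), 'z': np.float64(-38.1), 'roll': np.float64(-0.6)}
{'x': np.float64(0.2), 'y': np.float64(13.7), 'z': np.float64(-38.0), 'roll': np.float64(-0.6)}
```

View pics/w13.png

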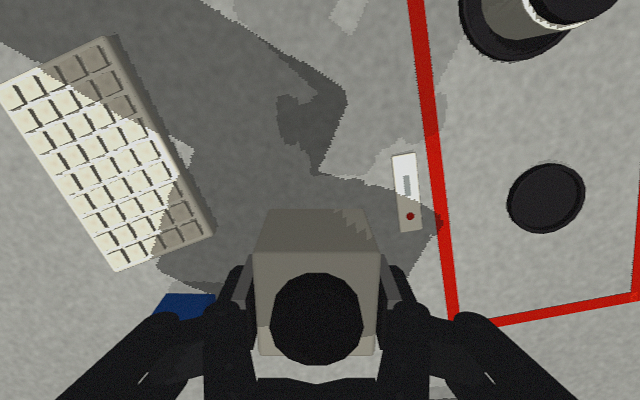

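Held at (316,310). Bottle bottom is about 0.12 m up, above everything. Moving to the square tray.

jog_arm --rows '[{"x":0,"y":5,"z":-19,"roll":0},{"x":0,"y":11,"z":-39,"roll":-0.6},{"x":0,"y":12,"z":-39,"roll":-0.6},{"x":0,"y":12,"z":-38.5,"roll":-0.6},{"x":0,"y":12.5,"z":-38.5,"roll":-0.6},{"x":0,"y":13,"z":-38.5,"roll":-0.6},{"x":0,"y":13,"z":-38,"roll":-0.6},{"x":0,"y":13,"z":-38,"roll":-0.6},{"x":0,"y":7,"z":-19,"roll":-0.5},{"x":0,"y":0,"z":0,"roll":0}]'

```text
clock: 19.32
eef_pos: [0.6033, 0.0878, 0.1491]
tool_rot: [1.314, 1.137, -1.315]
ft_force: [-0.3, -0.2, -2.1]
width: 0.0474
```

```bash
python3 plan.py .602 .0877 .034 -.15;  python3 w.py w14
```

```text
t 19.325 pos [0.6033 0.0878 0.1491] toolx [-0. -0. -1.] jawyaw -0.1444 q6 0.106 w 0.0474 F [-0.3 -0.2 -2.1]
{'x': np.float64(38.4), 'y': np.float64(-0.4), 'z': np.float64(0.1), 'roll': np.float64(0.1)}
{'x': np.float64(38.4), 'y': np.float64(-0.4), 'z': np.float64(0.1), 'roll': np.float64(0.1)}
{'x': np.float64(38.4), 'y': np.float64(-0.4), 'z': np.float64(0.1), 'roll': np.float64(0.1)}
```

View pics/w14.png

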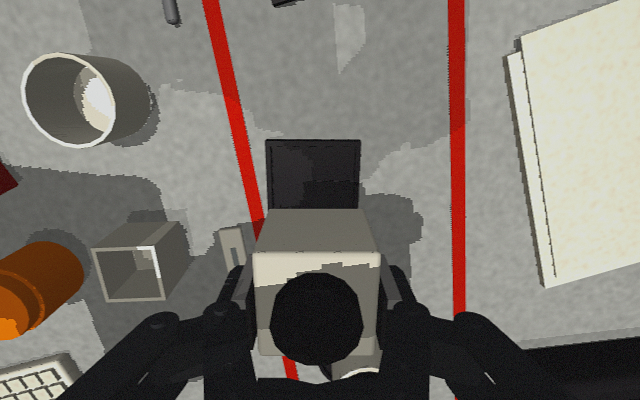

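Aligned over the square tray at (314,175). Lowering.

jog_arm --rows '[{"x":20,"y":-1,"z":0,"roll":0},{"x":35,"y":0,"z":0,"roll":0},{"x":35,"y":0,"z":0,"roll":0},{"x":15,"y":0,"z":0,"roll":0},{"x":6,"y":0,"z":0,"roll":0},{"x":2.5,"y":0,"z":0,"roll":0},{"x":0,"y":0,"z":0,"roll":0}]'

```text
clock: 20.25
eef_pos: [0.603, 0.087, 0.0367]
tool_rot: [1.317, 1.135, -1.315]
ft_force: [-0.2, 0.1, -1.7]
width: 0.0472
```

jog_arm --rows '[{"x":1.5,"y":0,"z":0,"roll":0},{"x":1,"y":0,"z":0,"roll":0},{"x":0,"y":0,"z":0,"roll":0}]'

```text
clock: 20.62
eef_pos: [0.6024, 0.0872, 0.0334]
tool_rot: [1.316, 1.136, -1.316]
ft_force: [0.2, 0.1, -1.5]
width: 0.0473
```

jog_arm --rows '[{"x":1,"y":0,"z":0,"roll":0},{"x":0,"y":0,"z":0,"roll":0}]'

```text
clock: 20.88
eef_pos: [0.6024, 0.0872, 0.0333]
tool_rot: [1.316, 1.136, -1.316]
ft_force: [-2.4, -0.1, 4.8]
width: 0.0473
```

Contact at 4.8 N. Releasing.

jog_arm --rows '[{"x":0,"y":0,"z":0,"roll":0},{"x":0,"y":0,"z":0,"roll":0},{"x":0,"y":0,"z":0,"roll":0},{"x":0,"y":0,"z":0,"roll":0},{"x":-15,"y":0,"z":0,"roll":0},{"x":-40,"y":0,"z":0,"roll":0},{"x":-50,"y":0,"z":0,"roll":0}]' --jaw 0.8

```text
clock: 21.75
eef_pos: [0.6017, 0.0871, 0.1383]
tool_rot: [1.315, 1.138, -1.318]
ft_force: [1.1, 0.5, -0.1]
width: 0.0686
```

```bash
python3 w.py w15 square_bottle; python3 plan.py .451 -.3106 .15 -.3 3.1416 10
```

```text
square_bottle 0.83 [267, 144, 367, 256] [0.6027 0.0865 1.4252 0.0203]
square_bottle 0.4 [320, 318, 413, 400] [ 0.6209 -0.0897 -0.1496  0.5474]
t 21.85 pos [0.6066 0.0871 0.144 ] toolx [ 0.013 -0.    -1.   ] jawyaw -0.1463 q6 0.107 w 0.0682 F [1.3 0.3 0.4]
{'x': np.float64(-0.8), 'y': np.float64(-9.6), 'z': np.float64(41.6), 'roll': np.float64(0.9)}
{'x': np.float64(-0.8), 'y': np.float64(-8.9), 'z': np.float64(41.8), 'roll': np.float64(0.9)}
{'x': np.float64(-0.8), 'y': np.float64(-8.3), 'z': np.float64(41.9), 'roll': np.float64(0.9)}
{'x': np.float64(-0.8), 'y': np.float64(-7.6), 'z': np.float64(42.0), 'roll': np.float64(0.9)}
{'x': np.float64(-0.8), 'y': np.float64(-7.0), 'z': np.float64(42.1), 'roll': np.float64(0.9)}
{'x': np.float64(-0.8), 'y': np.float64(-6.3), 'z': np.float64(42.2), 'roll': np.float64(0.9)}
{'x': np.float64(-0.8), 'y': np.float64(-5.6), 'z': np.float64(42.3), 'roll': np.float64(0.9)}
{'x': np.float64(-0.8), 'y': np.float64(-5.0), 'z': np.float64(42.4), 'roll': np.float64(0.9)}
{'x': np.float64(-0.8), 'y': np.float64(-4.3), 'z': np.float64(42.5), 'roll': np.float64(0.9)}
{'x': np.float64(-0.8), 'y': np.float64(-3.6), 'z': np.float64(42.6), 'roll': np.float64(0.9)}
```

View pics/w15.png

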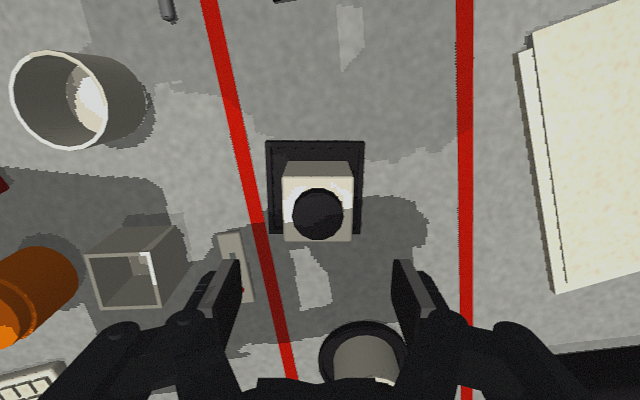

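Square bottle sits squarely in its tray at (318,200), fit (.6027,.0865). Last one, the small jar.

jog_arm --rows '[{"x":0,"y":-9,"z":41.5,"roll":1},{"x":0,"y":-8.5,"z":41.5,"roll":1},{"x":0,"y":-8,"z":42,"roll":1},{"x":0,"y":-7,"z":42,"roll":1},{"x":0,"y":-6.5,"z":42,"roll":1},{"x":0,"y":-6,"z":42,"roll":1},{"x":0,"y":-5,"z":42.5,"roll":1},{"x":0,"y":-4.5,"z":42.5,"roll":1},{"x":0,"y":-4,"z":42.5,"roll":1},{"x":0,"y":-3.5,"z":20,"roll":0}]' --jaw 0.7

```text
clock: 23.1
eef_pos: [0.4539, -0.2903, 0.1376]
tool_rot: [1.431, 1.048, -1.43]
ft_force: [0.6, -0.2, 0.6]
width: 0.0597
```

jog_arm --rows '[{"x":0,"y":0,"z":22,"roll":0},{"x":0,"y":0,"z":0,"roll":0}]'

```text
clock: 23.35
eef_pos: [0.448, -0.3103, 0.1374]
tool_rot: [1.43, 1.048, -1.43]
ft_force: [1.4, 0.8, 0.7]
width: 0.0597
```

```bash
python3 w.py w16 small_jar small_round_tray; python3 plan.py .451 -.3106 .03 keep
```

```text
small_jar 0.6 [280, 153, 355, 248] [ 0.4508 -0.3102 -0.0521  0.0762]
small_round_tray 0.96 [485, 0, 615, 99] [ 0.6357 -0.251   0.8393  0.0348]
t 23.5 pos [ 0.4481 -0.3081  0.1372] toolx [-0.     0.001 -1.   ] jawyaw -0.3025 q6 -0.506 w 0.0601 F [-0.   0.1  0.1]
{'x': np.float64(35.7), 'y': np.float64(1.2), 'z': np.float64(0.5), 'roll': np.float64(-0.0)}
{'x': np.float64(35.7), 'y': np.float64(1.2), 'z': np.float64(0.5), 'roll': np.float64(-0.0)}
{'x': np.float64(35.7), 'y': np.float64(1.2), 'z': np.float64(0.5), 'roll': np.float64(-0.0)}
```

View pics/w16.png

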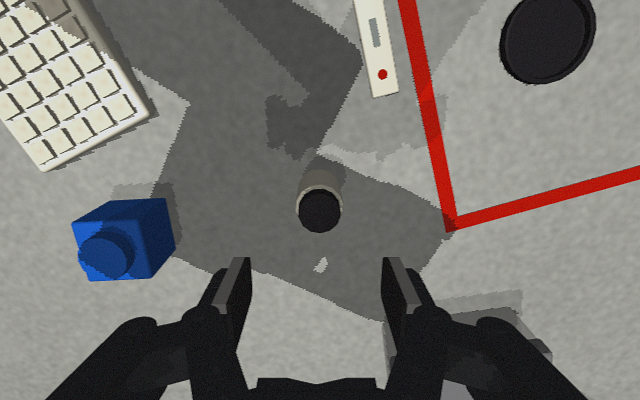

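```bash
python3 - <<'E'
from h import *
s=env.get_state();p,E=extr('wrist',s)
for z in(0,.05,.08): print(z,[back(p,E,*uv,z).round(3)[:2].tolist() for uv in[(385,322),(388,360),(520,292),(510,325)]])
p,E=extr('top')
for z in(0,.05,.08): print(z,[back(p,E,*uv,z).round(3)[:2].tolist() for uv in[(484,144),(486,185),(518,188)]])
E
```

```text
0 [[0.471, -0.453], [0.464, -0.498], [0.596, -0.457], [0.583, -0.491]]
0.05 [[0.472, -0.411], [0.465, -0.447], [0.573, -0.414], [0.563, -0.442]]
0.08 [[0.472, -0.385], [0.467, -0.417], [0.56, -0.388], [0.55, -0.412]]
0 [[0.603, -0.484], [0.487, -0.47], [0.471, -0.555]]
0.05 [[0.587, -0.465], [0.475, -0.451], [0.46, -0.533]]
0.08 [[0.577, -0.453], [0.469, -0.44], [0.454, -0.519]]
```

Small jar is at (320,205) and its tray at (547,38). The grey device is 140 mm away, and the blue look-alike at (120,240) is clear of the jaws. Descending.

jog_arm --rows '[{"x":20,"y":3,"z":1.5,"roll":0},{"x":35,"y":0,"z":0,"roll":0},{"x":35,"y":0,"z":0,"roll":0},{"x":12,"y":0,"z":0,"roll":0},{"x":5,"y":0,"z":0,"roll":0},{"x":0,"y":0,"z":0,"roll":0}]'

```text
clock: 24.25
eef_pos: [0.4509, -0.3117, 0.0309]
tool_rot: [1.429, 1.049, -1.429]
ft_force: [0.3, -0.3, 0.5]
width: 0.0594
```

```bash
python3 w.py w17; python3 plan.py .4508 -.3105 .03 keep
```

```text
t 24.3 pos [ 0.451  -0.3119  0.0312] toolx [ 0.001 -0.001 -1.   ] jawyaw -0.3032 q6 -0.506 w 0.06 F [-0.5 -0.4  0.6]
{'x': np.float64(1.2), 'y': np.float64(-0.6), 'z': np.float64(-1.3), 'roll': np.float64(-0.0)}
```

View pics/w17.png

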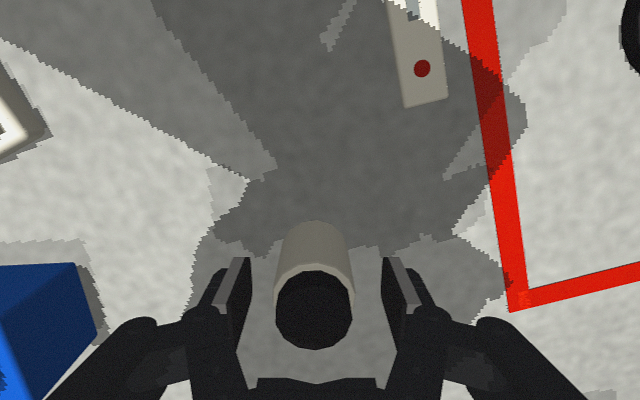

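Jar is centred between the fingers at (314,300). Closing and lifting.

jog_arm --rows '[{"x":1,"y":-0.5,"z":-1,"roll":0},{"x":0,"y":0,"z":0,"roll":0},{"x":0,"y":0,"z":0,"roll":0},{"x":0,"y":0,"z":0,"roll":0},{"x":0,"y":0,"z":0,"roll":0},{"x":0,"y":0,"z":0,"roll":0},{"x":-15,"y":0,"z":0,"roll":0},{"x":-30,"y":0,"z":0,"roll":0},{"x":-30,"y":0,"z":0,"roll":0},{"x":-15,"y":0,"z":0,"roll":0}]' --jaw 0 --squeeze 30

```text
clock: 25.55
eef_pos: [0.4507, -0.3111, 0.1214]
tool_rot: [1.429, 1.047, -1.428]
ft_force: [-0.3, -1.3, -1.2]
width: 0.0334
```

```bash
python3 plan.py .6362 -.2522 .12 keep;  python3 w.py w18
```

```text
t 25.55 pos [ 0.4507 -0.3111  0.1214] toolx [ 0.002 -0.002 -1.   ] jawyaw -0.3037 q6 -0.505 w 0.0334 F [-0.3 -1.3 -1.2]
{'x': np.float64(0.3), 'y': np.float64(31.9), 'z': np.float64(-22.3), 'roll': np.float64(-0.0)}
{'x': np.float64(0.3), 'y': np.float64(31.9), 'z': np.float64(-22.3), 'roll': np.float64(-0.0)}
{'x': np.float64(0.3), 'y': np.float64(31.9), 'z': np.float64(-22.3), 'roll': np.float64(-0.0)}
{'x': np.float64(0.3), 'y': np.float64(31.9), 'z': np.float64(-22.3), 'roll': np.float64(-0.0)}
{'x': np.float64(0.3), 'y': np.float64(31.9), 'z': np.float64(-22.3), 'roll': np.float64(-0.0)}
```

View pics/w18.png

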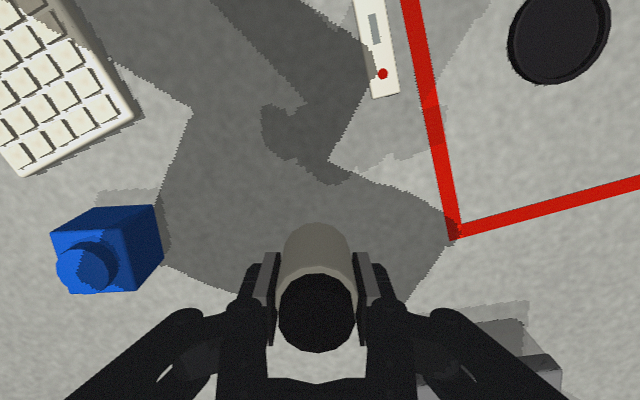

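Small jar is held upright at (317,300). Moving to its tray.

jog_arm --rows '[{"x":0,"y":16,"z":-11,"roll":0},{"x":0,"y":32,"z":-22.5,"roll":0},{"x":0,"y":32,"z":-22.5,"roll":0},{"x":0,"y":32,"z":-22.5,"roll":0},{"x":0,"y":32,"z":-22.5,"roll":0},{"x":0,"y":16,"z":-11,"roll":0},{"x":0,"y":0,"z":0,"roll":0}]'

```text
clock: 26.48
eef_pos: [0.6377, -0.2496, 0.1174]
tool_rot: [1.427, 1.053, -1.428]
ft_force: [0.0, -0.1, -0.8]
width: 0.0331
```

```bash
python3 plan.py .6362 -.2522 .034 keep;  python3 w.py w19
```

```text
t 26.475 pos [ 0.6377 -0.2496  0.1174] toolx [-0.001  0.001 -1.   ] jawyaw -0.301 q6 -0.235 w 0.0331 F [ 0.  -0.1 -0.8]
{'x': np.float64(41.7), 'y': np.float64(-0.3), 'z': np.float64(1.5), 'roll': np.float64(-0.0)}
{'x': np.float64(41.7), 'y': np.float64(-0.3), 'z': np.float64(1.5), 'roll': np.float64(-0.0)}
```

View pics/w19.png

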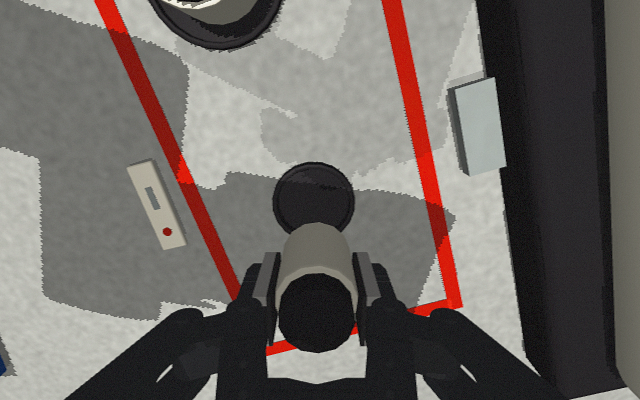

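Jar lines up with the tray at (313,195). The instrument on the right is well clear. Lowering.

jog_arm --rows '[{"x":20,"y":-0.5,"z":1.5,"roll":0},{"x":30,"y":0,"z":0,"roll":0},{"x":20,"y":0,"z":0,"roll":0},{"x":8,"y":0,"z":0,"roll":0},{"x":4,"y":0,"z":0,"roll":0},{"x":1,"y":0,"z":0,"roll":0},{"x":0,"y":0,"z":0,"roll":0}]'

```text
clock: 27.4
eef_pos: [0.636, -0.253, 0.0372]
tool_rot: [1.429, 1.048, -1.428]
ft_force: [-1.1, 0.6, -1.1]
width: 0.0328
```

jog_arm --rows '[{"x":1.5,"y":0,"z":0,"roll":0},{"x":1,"y":0,"z":0,"roll":0},{"x":0,"y":0,"z":0,"roll":0}]'

```text
clock: 27.78
eef_pos: [0.6354, -0.2527, 0.0338]
tool_rot: [1.429, 1.05, -1.429]
ft_force: [0.0, -0.1, -1.7]
width: 0.0332
```

jog_arm --rows '[{"x":1,"y":0,"z":0,"roll":0},{"x":0,"y":0,"z":0,"roll":0}]'

```text
clock: 28.02
eef_pos: [0.6355, -0.2528, 0.0333]
tool_rot: [1.429, 1.05, -1.429]
ft_force: [-0.5, 0.6, 3.0]
width: 0.0328
```

jog_arm --rows '[{"x":0,"y":0,"z":0,"roll":0},{"x":0,"y":0,"z":0,"roll":0},{"x":0,"y":0,"z":0,"roll":0},{"x":0,"y":0,"z":0,"roll":0},{"x":-15,"y":0,"z":0,"roll":0},{"x":-40,"y":0,"z":0,"roll":0},{"x":-50,"y":0,"z":0,"roll":0},{"x":0,"y":0,"z":0,"roll":0},{"x":0,"y":0,"z":0,"roll":0}]' --jaw 0.6

```text
clock: 29.15
eef_pos: [0.6353, -0.2526, 0.1387]
tool_rot: [1.429, 1.049, -1.429]
ft_force: [0.1, -0.3, -0.0]
width: 0.051
```

```bash
python3 w.py w20 small_jar; python3 - <<'E'
from h import *
s=env.get_state();print(s['clock'])
im=env.camera('scene');cv2.imwrite('pics/scene1.png',cv2.resize(im[150:320,140:500],(800,378))[:,:,::-1])
E
```

```text
small_jar 0.56 [274, 155, 353, 250] [ 0.636  -0.2531  0.6493  0.0809]
29.25
```

View pics/w20.png

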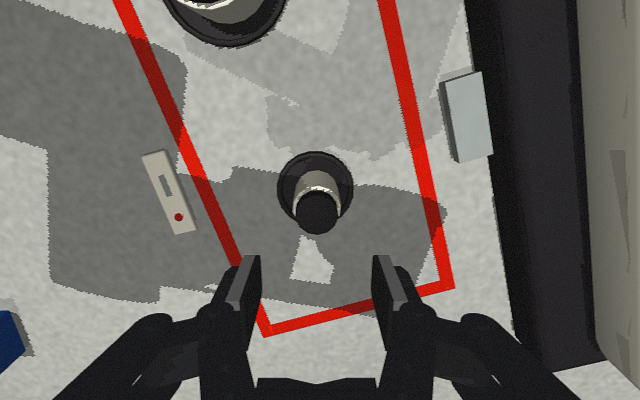

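View pics/scene1.png

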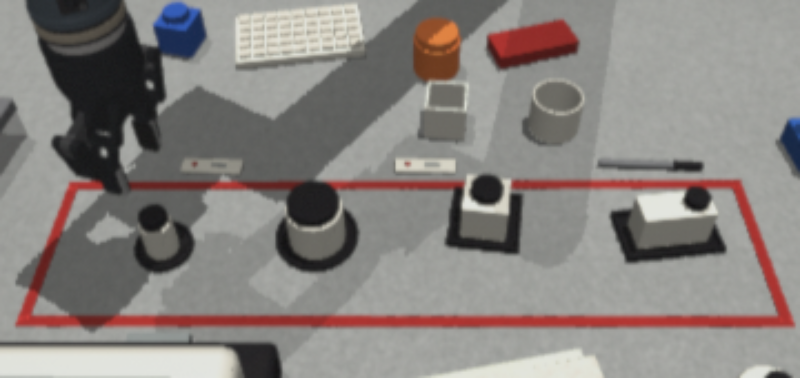

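The scene crop shows all four containers upright in their own trays: small round (158,235), big round (316,230), square (486,215) and oblong (668,225). The empties at (445,108) and (555,110) are untouched, and the gripper is clear. Handing in.

```bash
python3 -c "
from workcell import env
s=env.get_state();print(s['qd'].round(3),s['ft_force'].round(1));print(env.finish_job())"
```

```text
[-0.003  0.009 -0.003 -0.    -0.003 -0.   ] [-0.7  0.4  0.2]
the job is handed in; nothing more can be done
None
```

All four lidded containers (oblong, big round, square, small round) now stand in the trays of their own shape, and the job was handed in at about 29 s. Each was lowered until a 3–5 N contact, then released.

Wrist-camera fits after each release put every container within about 2 mm of its tray's estimated centre. That assumes the calibration, which is good to about 2 mm.

The last scene picture shows all four upright inside the lips, both open empties standing where they were, and the gripper clear of everything. I checked the empties by eye and did not re-measure them.

Three checks did not work cleanly:
- **First scan:** the scene camera missed the two round jars, so the top and wrist cameras placed them.
- **Tray fits:** two wrist fits of trays partly covered by a container failed, and I ignored them.
- **Square bottle:** its yaw fit disagreed between cameras by up to 0.14 rad, and the close wrist view settled it.

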